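Locate a valve manifold in its fixture and clamp it

ROBOT

A 6-joint arm with a two-finger parallel gripper is mounted at the origin on a cart in front of the work surface, level with it; the furniture and walls round the work are solid. World frame = base frame: x ahead of the robot, y to its left, z up, the work surface at z = 0. Lengths are in m, angles in rad, forces in N, time in s.
With the tool pointing down it reaches from about 0.3 to 0.875 m from the base axis. Payload 6.4 kg.
Tool frame: the origin (TCP) lies on the centre line of the jaws, within the pads' length; the fingertips stand 19 mm ahead of it and the grasp point (between the pads) is the TCP; z points along the fingers, y is the line along which they close (so a half turn about z gives the same grasp; the last joint's range is limited). The gripper opens to 88 mm and grips with 3 to 60 N. Pads are 18 mm wide; open, the fingers measure 123 mm over their backs; the gripper's body (75 mm by 187 mm) begins 45 mm behind the grasp point.
Start: joints at [0.935, 0.181, 1.607, -0, 1.354, -0.206], TCP at [0.24, 0.523, 0.258] pointing down, gripper open.
Joint ranges: [-2.99, 2.99], [-0.89, 2.07], [0.3, 2.58], [-1.14, 4.28], [0, 2.63], [-3.12, 3.12]. Speed limits (rad/s): [2.57, 2.57, 3.01, 3.14, 3.14, 3.14].

INTERFACE

Orientations are given as a unit quaternion [x, y, z, w].
In Python, from workcell import * gives the robot as it stands.
- The arm moves only by the tool play_rows, never from a script. Its argument "targets" is one flat list of numbers, 7 for each row, row after row: the opening, from 0 (shut) to 1 (fully open), then the shift along the tool's x, y, z in cm, then the turn, a rotation vector about the tool's x, y, z in degrees. A call has 1 to 20 rows; each row shifts and turns the commanded pose from where the row before left it, along the tool's axes as they then stand; what a row does not reach is not made up. A row lasts 1/10 s, in which the tool goes at most 50 mm and 8.59 degrees, less where a joint would pass 70% of its speed; a pose out of reach is approached as far as the arm can. A call with a gripper value outside its range is refused whole. The fingers move at their own pace and stop on an object; "squeeze" is the grip in N (left out, the last holds). Time passes only in rows, so rows that do not move let the fingers close. It gives the time, the measured TCP pose, the force, the opening and the grip force at its end, in the units of the state.
- get_obs(): the state, without advancing time (a new reading comes with each control period).
- grab_frame(name): name is "side" or "top" or "wrist"; returns a dict with "pixels" (480x640x3 uint8, red, green, blue), "camera_matrix" (3x3 intrinsics, pixels), "rvec" (rotation vector, rad) and "tvec" (3), from world to camera coordinates, as OpenCV has them. Camera axes: x right, y down, z forward; pixel columns grow to the right and rows downward; lengths in m; the calibration is good to about 2 mm. The wrist camera is an equidistant fisheye: a pixel r from the principal point sees the ray r / f radians off the axis. A picture is of the moment at which its call begins. There is no depth.
- hand_in(): hands the job in; it is judged then, once.
The state is a dict: "clock": time; "joints": joint angles; "joint_velocities": joint speeds; "effort": joint torques, N m; "tool_pos": TCP position; "eef_rot": TCP orientation; "ft_force": force on the tool from outside, world axes, zero at the start; "torque": the same for the moment, N m; "finger_gap": finger opening in m; "grip_force": force on a finger pad.
Only numpy, scipy, OpenCV 4.12 (cv2) and the standard library are available. Lean on these libraries where they do the work, as an engineer would, in place of code of your own. Each camera call takes 0.05 s, during which the arm holds its last target. There are 200 camera calls.

TASK

The blue valve manifold block lies loose on the raised fixture plate. Pick nothing up: with the fingertips push it home in the corner of the fixture, its long side flat against the steel back rail and its end against the steel end stop, and only then push the red cam lever round clockwise until the cam holds the block tight. Leave it clamped, and do not disturb the brass fittings or the other things round it.

Things in the scene. Friction and masses are not known exactly. Their poses are not given: they have to be found in the camera images.
- fixture: Fixed aluminium plate on four pillars; place and yaw vary. Origin: datum corner where the inner faces of rail and stop would meet, at bench height z 0. +x: from the robot through the rail; +y: along the rail, away from the stop; yaw -0.15..0.2 rad. In this frame, mm: plate x -84..36, y -16..157, top at z 50. A manifold fully home has its origin at x -16, y 32, z 50.
- rail (a point): Middle of the inner face of the steel back rail, 8 mm above the plate. In the fixture frame, mm: rail x 0..10, y -6..150, z 50..66. Two loose fittings stand on the plate behind it.
- end_stop (a point): Middle of the inner face of the steel end stop, 8 mm above the plate. In the fixture frame, mm: stop x -26..10, y -12..0, z 50..66. A fixed carton 130 mm high stands between robot and fixture, its far side at world x 0.54; a fixed tray 110 high begins at world y -0.28.
- manifold: Loose valve manifold block, blue, brass-ringed ports, 32 (its x) x 64 (its y) x 25 mm high, about 0.14 kg, slides easily. Origin: centre of its underside. It starts on the plate 63..83 mm along +y from home, 8..20 mm short of the rail, turned up to 0.2 rad. Its plain +x side goes to the rail, its -y end to the stop; the two side ports face the robot.
- cam_lever (a joint): Turn of the cam lever about its upright pivot, rad: 0 fully open, growing clockwise seen from above, limit 1.75; starts at 0..0.2. Open, the cam is 4 to 5 mm clear of the front of a manifold that is home; it meets it near 0.95. 2 to 3 N at the grip turn it free; 7 to 15 N there clamp it tight, at about 1.03 to 1.2. It stays where it is left.
- cam: The cam with its lever. Steel eccentric disc of radius 16 mm under the lever, from 3 to 20 mm above the plate top, presses the manifold's front towards the rail. Origin on the pivot axis at the plate top; axes as the fixture's when the joint is 0, turning with the lever.
- cam_lever_pivot (a point): Point on the pivot axis of the lever, 25 mm above the plate top, at x -52, y 32 mm in the fixture frame.
- cam_lever_grip (a point): Point inside the red handle, 50 mm from the pivot, 25 mm above the plate top. Handle: level rod of radius 8 mm, 23 to 70 mm out from the pivot; at joint 0 it points along (-0.42, -0.91) in the fixture frame, when tight about along -x. To close, push its +x side towards the robot and follow it round the pivot.
- fitting_1: Brass push-in fitting with black collar, 16 dia x 26 high, standing loose on the plate behind the rail; origin at its foot.
- fitting_2: A second such fitting, standing loose on the plate behind the rail.
- fitting_3: A third such fitting, on the bench in front of the press, nearer the robot than the work.
- fitting_4: A fourth such fitting, beside the third.
- seal_box: Small lidded plastic box, 53x75x26, blue lid, on the bench left of the carton; origin at the centre of its underside.
- hex_keys: Blue folding hex key set, 30x90x26, on the bench between the carton and the dark tray; origin at the centre of its underside.
- lever_press_left: Fixed white lever press, 430 mm high with its red ball, base 200 x 142 mm, 20 high, to the left of the fixture; origin at the centre of its underside. Fixed obstacle between the robot's start pose and the work: lift the tool high over it or go round its robot side.
Things that resemble listed ones, but are neither listed nor needed, are in the scene too. There is more than one size of the fixture; the job needs the larger.

How it is judged:
By the outcome, as a careful person would: the job done as asked, in the order asked, and still so for the second after the job is handed in, with the robot touching nothing.
It also fails if it takes over 69 s, if anything falls off the work surface, if the arm or the gripper's body presses on something with over 40 N, if the wrist force passes 120 N, or if a joint passes its speed limit or range.

## Working session

There is one attempt and no reset: what is moved stays moved. The work goes in short steps, Python scripts to look and compute and a tool call to move; the robot and the scene stay as the last step left them, time stands still between calls to the robot, and variables do not carry over. Pictures are saved under pics/ and viewed, at most 10 in all, crops included, and the job is handed in when it is done.

Besides the shell and the picture viewer there is one more tool, called after "Request:" as a command line: name --argument value ..., lists and objects as JSON in quotes. play_rows: Moves the arm, as the interface text tells. Its arguments: {"type":"object","properties":{"targets":{"type":"array","items":{"type":"number"}},"squeeze":{"type":"number"}},"required":["targets"]}

```bash
mkdir -p pics; cat > h.py <<'E'
from workcell import *
import numpy as np, cv2
def cam(n):
    f=grab_frame(n); K=np.array(f["camera_matrix"]);R=cv2.Rodrigues(np.array(f["rvec"],float))[0];t=np.array(f["tvec"],float).ravel()
    return np.array(f["pixels"]),K,R,t
def ray(uv,K,R,t,z):
    d=R.T@(np.linalg.inv(K)@np.array([uv[0],uv[1],1.])); c=-R.T@t
    return c+d*(z-c[2])/d[2]
def proj(P,K,R,t):
    p=K@(R@np.asarray(P,float)+t); return p[:2]/p[2]
def save(n,img): cv2.imwrite("pics/"+n,img[:,:,::-1])
E
python3 - <<'E'
from h import *
for n in("top","side"):
    p,K,R,t=cam(n); save(n+"0.png",p); np.savez(n+"0.npz",p=p,K=K,R=R,t=t); print(n,-R.T@t,K[0,0])
o=get_obs();print(o["clock"],o["tool_pos"],o["eef_rot"])
E
```

```text
top [ 0.4185702  -0.09107437  0.97825311] 445.11599568160017
side [1.24875458 0.12457773 0.9648684 ] 574.3194075037642
0.1 [0.23932068 0.52234651 0.25692404] [ 2.13243030e-01  9.76998878e-01 -7.09748942e-04 -3.15481085e-04]
```

View pics/top0.png

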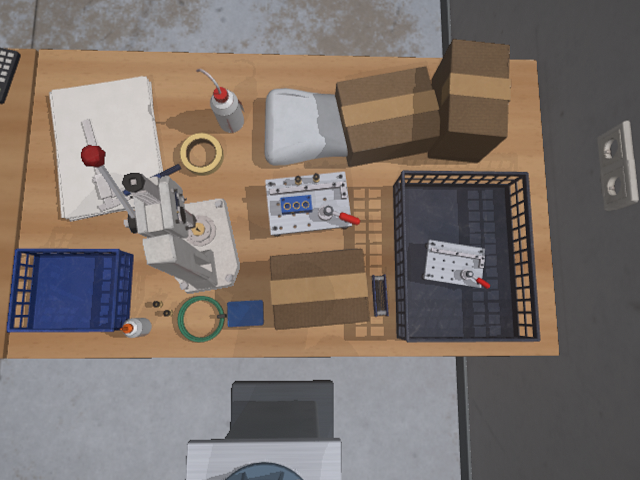

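View pics/side0.png

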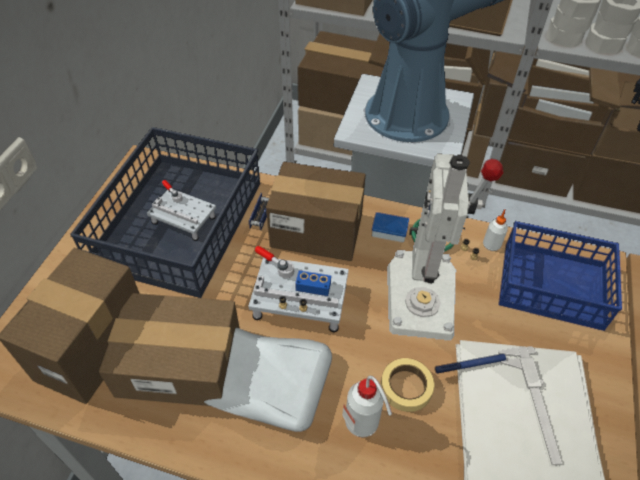

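The top view shows the larger fixture at about (307,204), with the lever at (348,217) and the manifold at (297,205). Side view: fixture at about (298,290), lever at (264,253). The copy in the dark tray is the smaller decoy. Next I'll enlarge both crops.

```bash
python3 - <<'E'
from h import *
a=np.load("top0.npz")["p"][160:245,255:370]; b=np.load("side0.npz")["p"][235:340,238:358]
A=cv2.resize(a,(0,0),fx=6.9,fy=6.9,interpolation=cv2.INTER_CUBIC)
B=cv2.resize(b,(0,0),fx=5.6,fy=5.6,interpolation=cv2.INTER_CUBIC)
save("ca.png",A);save("cb.png",B);print(A.shape,B.shape)
E
```

```text
(586, 794, 3) (588, 672, 3)
```

View pics/ca.png

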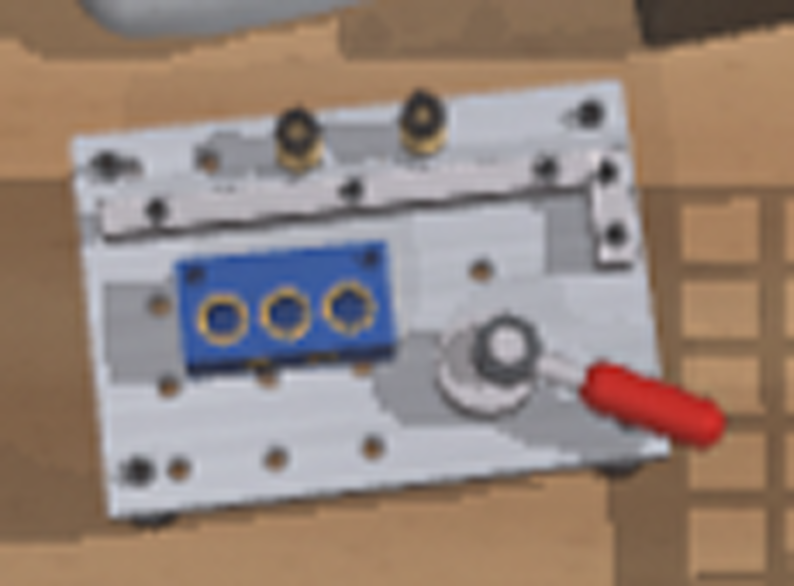

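View pics/cb.png

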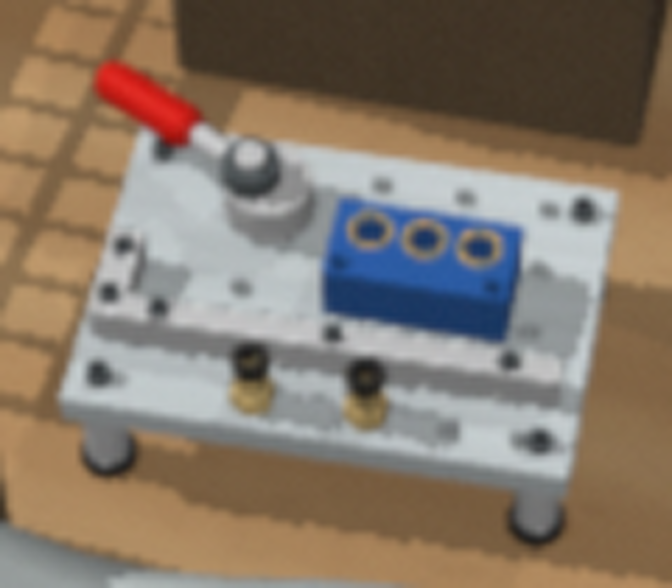

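The top crop shows the plate corners at (73,135), (620,80), (670,455), (108,517). The manifold's top corners are at (177,262), (387,240), (393,345), (187,363), the lever cap is at (507,342), and the red handle runs from about (590,380) to (715,425). In the side crop the plate corners are at (63,402), (575,478), (618,192), (150,130).

```bash
python3 - <<'E'
from h import *
T=np.load("top0.npz");S=np.load("side0.npz")
c=lambda d:(d["K"],d["R"],d["t"])
ft=lambda p:((p[0]+.5)/6.9+254.5,(p[1]+.5)/6.9+159.5)
fs=lambda p:((p[0]+.5)/5.6+237.5,(p[1]+.5)/5.6+234.5)
F=np.array([[36,157],[36,-16],[-84,-16],[-84,157]])/1e3
def fit(A,B):
    a=A-A.mean(0);b=B-B.mean(0);th=np.arctan2((a[:,0]*b[:,1]-a[:,1]*b[:,0]).sum(),(a*b).sum())
    R=np.array([[np.cos(th),-np.sin(th)],[np.sin(th),np.cos(th)]]);o=B.mean(0)-R@A.mean(0)
    return th,o,R,np.abs(B-(A@R.T+o)).max()
W=np.array([ray(ft(p),*c(T),.05)[:2] for p in[(73,135),(620,80),(670,455),(108,517)]])
V=np.array([ray(fs(p),*c(S),.05)[:2] for p in[(575,478),(63,402),(150,130),(618,192)]])
for X in(W,V):
    th,o,R,e=fit(F,X);print("fix",th,o,e)
th,o,R,e=fit(np.vstack([F,F]),np.vstack([W,V]));print("both",th,o,e)
np.savez("fix.npz",th=th,o=o,R=R)
M=np.array([ray(ft(p),*c(T),.075)[:2] for p in[(177,262),(387,240),(393,345),(187,363)]])
Fm=np.array([[16,32],[16,-32],[-16,-32],[-16,32]])/1e3
m=fit(Fm,M);print("man",m[0]-th,(R.T@(m[1]-o))*1e3,m[3])
N=np.array([ray(fs(p),*c(S),.075)[:2] for p in[(340,197),(524,228),(508,312),(324,280)]])
m=fit(np.array([[-16,-32],[-16,32],[16,32],[16,-32]])/1e3,N);print("man side",m[0]-th,(R.T@(m[1]-o))*1e3,m[3])
for q,d,f in((T,[(507,342),(600,383),(710,425)],ft),(S,[(252,160),(185,122),(115,80)],fs)):
    for p,z in zip(d,(.085,.075,.075)):print("lev",(R.T@(ray(f(p),*c(q),z)[:2]-o))*1e3)
E
```

```text
fix 0.11610899794096487 [ 0.67930788 -0.15479325] 0.0006617561639677971
fix 0.12840493456660035 [ 0.67998315 -0.15256692] 0.002344220497996874
both 0.1222245398783011 [ 0.67964395 -0.1536824 ] 0.0029569803527373095
man -0.019348243140246052 [-29.65293482  95.24926369] 0.0012899748835587532
man side -0.01841743118769454 [-28.1774426   96.30583199] 0.001884649232436586
lev [-51.56989023  31.36759467]
lev [-65.04954988   4.38462188]
lev [-81.63407422 -26.91059276]
lev [-49.55082662  32.62488995]
lev [-69.12354424   4.02791448]
lev [-83.14589961 -24.58849991]
```

```bash
python3 - <<'E'
from h import *
T=np.load("top0.npz");S=np.load("side0.npz")
c=lambda d:(d["K"],d["R"],d["t"])
P=lambda d:d["K"]@np.c_[d["R"],d["t"]]
def tri(a,b):
    X=cv2.triangulatePoints(P(T),P(S),np.array(a,float),np.array(b,float)).ravel();X=X[:3]/X[3];return X.round(3),(proj(X,*c(T))-a).round(1)
print("ball",tri((93,156),(493,170)))
print("blackcap",tri((133,183),(459,162)))
for p in[(240,278),(226,200),(180,290)]:print("base top px",p,ray(p,*c(T),.02).round(3))
for p in[(390,325),(455,325),(392,260)]:print("base side px",p,ray(p,*c(S),.02).round(3))
for p in[(337,90),(350,162),(437,145),(272,160)]:print("far things",p,ray(p,*c(T),.08).round(3))
for p in[(185,290),(215,283),(183,205),(150,240)]:print("press col",p,[ray(p,*c(T),z).round(3)[:2] for z in(.1,.2,.3)])
E
```

```text
ball (array([0.617, 0.192, 0.411]), array([-0.8,  0.1]))
blackcap (array([0.589, 0.146, 0.388]), array([ 0.3, -0.1]))
base top px (240, 278) [0.487 0.057 0.02 ]
base top px (226, 200) [0.658 0.092 0.02 ]
base top px (180, 290) [0.462 0.182 0.02 ]
base side px (390, 325) [0.66  0.097 0.02 ]
base side px (455, 325) [0.623 0.215 0.02 ]
base side px (392, 260) [0.506 0.068 0.02 ]
far things (337, 90) [ 0.889 -0.149  0.08 ]
far things (350, 162) [ 0.728 -0.175  0.08 ]
far things (437, 145) [ 0.768 -0.362  0.08 ]
far things (272, 160) [ 0.73  -0.012  0.08 ]
press col (185, 290) [array([0.458, 0.15 ]), array([0.454, 0.122]), array([0.449, 0.095])]
press col (215, 283) [array([0.472, 0.093]), array([0.466, 0.072]), array([0.46 , 0.051])]
press col (183, 205) [array([0.627, 0.162]), array([0.603, 0.133]), array([0.58 , 0.104])]
press col (150, 240) [array([0.556, 0.222]), array([0.54 , 0.187]), array([0.525, 0.151])]
```

Request:
play_rows --targets '[0, 0, 0, -1, 0, 0, -7.9, 0, 0, 0, -1, 0, 0, -7.9, 0, 0, 0, -1, 0, 0, -7.9, 0, 0, 0, -1, 0, 0, -7.9, 0, 0.92, -4.36, 0, 0, 0, 0, 0, 0.92, -4.36, 0, 0, 0, 0, 0, 0.92, -4.36, 0, 0, 0, 0, 0, 0.92, -4.36, 0, 0, 0, 0, 0, 0.92, -4.36, 0, 0, 0, 0, 0, -1, -4.3, 0, 0, 0, 0, 0, -1, -4.3, 0, 0, 0, 0, 0, -1, -4.3, 0, 0, 0, 0, 0, -1, -4.3, 0, 0, 0, 0, 0, -1, -4.3, 0, 0, 0, 0, 0, -1, -4.3, 0, 0, 0, 0, 0, 0, -4.3, 0, 0, 0, 0, 0, 0, -4.3, 0, 0, 0, 0, 0, 0, -4.3, 0, 0, 0, 0, 0, 0, -4.3, 0, 0, 0, 0, 0, 0, 0, 0, 0, 0, 0]' --squeeze 20

```text
clock: 2.1
tool_pos: [0.332, -0.1228, 0.2975]
eef_rot: [-0.058, 0.998, -0.0, -0.0]
ft_force: [0.9, 0.0, 0.3]
finger_gap: 0.0007
grip_force: 0.0
```

```bash
cat >> h.py <<'E'
def st():
    from scipy.spatial.transform import Rotation as Q
    f=np.load("fix.npz"); o=get_obs(); p=np.array(o["tool_pos"]); F=f["R"].T@(p[:2]-f["o"])*1e3
    M=Q.from_quat(o["eef_rot"]).as_matrix(); FF=f["R"].T@np.array(o["ft_force"])[:2]
    print("t",round(o["clock"],2),"fix",F.round(1),"z",round(p[2]*1e3,1),"yaw err deg",round(np.degrees(np.arctan2(M[1,1],M[0,1])-np.pi/2-float(f["th"])),2),"tilt",M[:2,2].round(4),"Ffix",FF.round(1),round(o["ft_force"][2],1),"gap",round(o["finger_gap"],4))
E
python3 -c "
from h import *
st()"
```

```text
t 2.1 fix [-341.3   73. ] z 297.5 yaw err deg -0.39 tilt [-0.0007 -0.0009] Ffix [ 0.9 -0.1] 0.3 gap 0.0007
```

Request:
play_rows --targets '[0, -4.4, -0.4, 0, 0, 0, 0, 0, -4.4, -0.4, 0, 0, 0, 0, 0, -4.4, -0.4, 0, 0, 0, 0, 0, -4.4, -0.4, 0, 0, 0, 0, 0, -4.4, -0.4, 0, 0, 0, 0, 0, -4.4, -0.4, 0, 0, 0, 0, 0, -0.2, 2.3, 3.5, 0, 0, 0.2, 0, -0.2, 2.3, 3.5, 0, 0, 0.2, 0, 0, 0, 4.5, 0, 0, 0, 0, 0, 0, 4.5, 0, 0, 0, 0, 0, 0, 0, 0, 0, 0]'

```text
clock: 3.2
tool_pos: [0.5905, -0.0614, 0.1307]
eef_rot: [-0.058, 0.998, 0.003, -0.007]
ft_force: [0.0, -0.5, -0.8]
finger_gap: 0.0005
grip_force: 0.0
```

```bash
python3 - <<'E'
from h import *
st()
p,K,R,t=cam("wrist"); np.savez("w1.npz",p=p,K=K,R=R,t=t); save("w1.png",p)
E
```

```text
t 3.2 fix [-77.3 102.4] z 130.7 yaw err deg -0.36 tilt [-0.0133  0.0043] Ffix [-0.  -0.5] -0.8 gap 0.0005
```

View pics/w1.png

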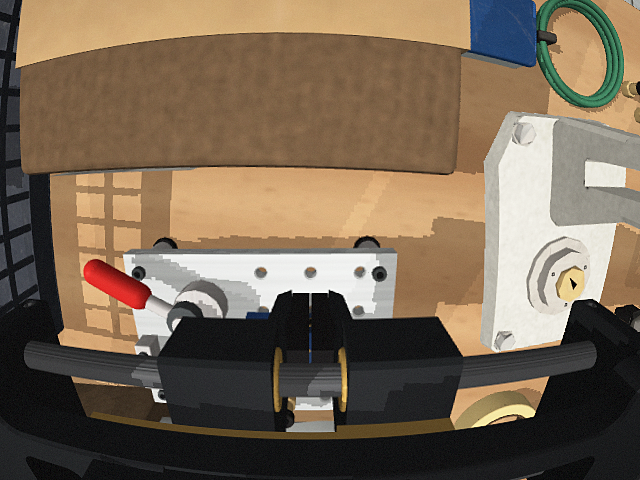

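The wrist view looks back towards the robot: the lever (115,285) and cam are clear and the carton is at the top. The fingertips are in front of the block with nothing under them.

Request:
play_rows --targets '[0, 0, 0, 0, 0, 0, 0, 0, 0, -0.3, 2, 0, 0, 0.3, 0, 0, -0.3, 2, 0, 0, 0, 0, 0, 0, 1.2, 0, 0, 0, 0, 0, 0, 0, 0, 0, 0, 0, 0, 0, 0, 0, 0, 0]'

```text
clock: 3.85
tool_pos: [0.5973, -0.0706, 0.0874]
eef_rot: [-0.055, 0.999, -0.0, 0.001]
ft_force: [0.3, -0.7, -0.0]
finger_gap: 0.0009
grip_force: 0.0
```

```bash
python3 -c "
from h import *
st()"
```

```text
t 3.85 fix [-71.6  92.5] z 87.4 yaw err deg -0.73 tilt [ 0.0021 -0.0006] Ffix [ 0.2 -0.7] -0.0 gap 0.0009
```

Request:
play_rows --targets '[0, 0, 0, 0.9, 0, 0, -0.7, 0, -0.5, 0, 0, 0, 0, 0, 0, -0.5, 0.3, 0, 0, 0, 0, 0, -0.5, 0, 0, 0, 0, 0, 0, -0.4, 0, 0, 0, 0, 0, 0, -0.4, 0, 0, 0, 0, 0, 0, -0.2, 0, 0, 0, 0, 0, 0, -0.2, 0, 0, 0, 0, 0, 0, 0, 0, 0, 0, 0, 0]'

```text
clock: 4.75
tool_pos: [0.6229, -0.0641, 0.0767]
eef_rot: [-0.061, 0.998, -0.0, 0.0]
ft_force: [-0.2, -0.1, 0.8]
finger_gap: 0.0006
grip_force: 0.0
```

```bash
python3 -c "
from h import *
st()"
```

```text
t 4.75 fix [-45.4  95.8] z 76.7 yaw err deg -0.03 tilt [ 0.0002 -0.    ] Ffix [-0.2 -0.1] 0.8 gap 0.0006
```

Request:
play_rows --targets '[0, -0.15, 0, 0, 0, 0, 0, 0, -0.1, 0, 0, 0, 0, 0, 0, -0.1, 0, 0, 0, 0, 0, 0, -0.1, 0, 0, 0, 0, 0, 0, 0, 0, 0, 0, 0, 0, 0, 0, 0, 0, 0, 0, 0]'

```text
clock: 5.35
tool_pos: [0.6255, -0.0637, 0.0764]
eef_rot: [-0.061, 0.998, 0.0, -0.002]
ft_force: [-8.6, -1.0, 4.1]
finger_gap: 0.0003
grip_force: 3.9
```

```bash
python3 - <<'E'
from h import *
st()
for n,(a,b,c,d),k in(("top",(160,245,255,370),5),("side",(235,340,238,358),5)):
    p,K,R,t=cam(n); np.savez(n+"1.npz",p=p,K=K,R=R,t=t)
    im=cv2.resize(p[a:b,c:d],(0,0),fx=k,fy=k,interpolation=cv2.INTER_CUBIC); globals()[n]=im
h=top.shape[0]+side.shape[0]; o=np.zeros((max(top.shape[0],side.shape[0]),0,3),np.uint8)
save("s1.png",side); print(side.shape)
E
```

```text
t 5.35 fix [-42.7  95.9] z 76.4 yaw err deg -0.03 tilt [-0.004   0.0001] Ffix [-8.7  0.1] 4.1 gap 0.0003
(525, 600, 3)
```

View pics/s1.png

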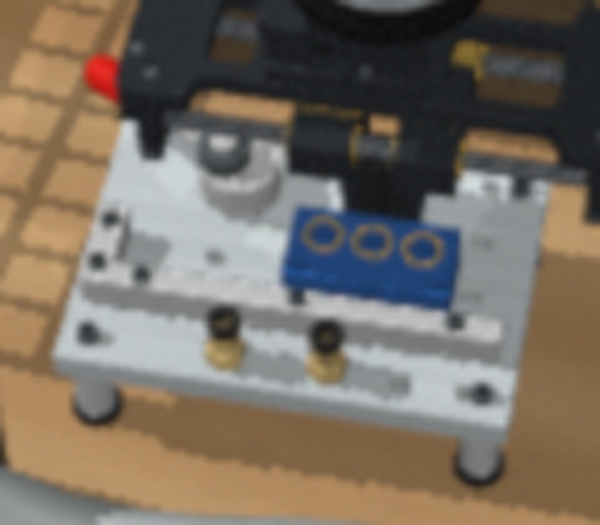

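The side picture shows the block flat against the rail at about (365,300), with the fittings undisturbed at (225,340) and (327,350). The 8.7 N reaction confirms contact. Next I go round to its +y end.

Request:
play_rows --targets '[0, 1, 0, 0, 0, 0, 0, 0, 0, 0, -3, 0, 0, 0, 0, 0, 0, -2, 0, 0, 0, 0, 0, 2, 0, 0, 0, 0, 0, -1.7, 2, 0, 0, 0, 0, 0, -2.1, 1.6, 0, 0, 0, 0, 0, 0, 0, 0, 0, 0, 0, 0, 0, 0, 0, 0, 0, 0, 0, 0, 0, 0, 0, 0, 0]'

```text
clock: 6.35
tool_pos: [0.6475, -0.0051, 0.1264]
eef_rot: [-0.061, 0.998, -0.0, -0.0]
ft_force: [0.7, -0.1, 0.1]
finger_gap: 0.0005
grip_force: 0.0
```

```bash
python3 - <<'E'
from h import *
st()
p,K,R,t=cam("side"); np.savez("side2.npz",p=p,K=K,R=R,t=t)
S=np.load("fix.npz");
hsv=cv2.cvtColor(p,cv2.COLOR_RGB2HSV); m=cv2.inRange(hsv,(105,120,60),(125,255,255)); m[:235]=0;m[340:]=0;m[:,:280]=0;m[:,350:]=0
ys,xs=np.nonzero(m);print(len(xs))
# far(+x) lower edge at z=.05: lowest blue pixel per column
for u in range(xs.min(),xs.max()+1,6):
    v=ys[xs==u].max()+.5; print(u,v,(S["R"].T@(ray((u,v),K,R,t,.05)[:2]-S["o"])*1e3).round(1),(S["R"].T@(ray((u,v),K,R,t,.066)[:2]-S["o"])*1e3).round(1))
E
```

```text
t 6.35 fix [-13.8 151.4] z 126.4 yaw err deg -0.05 tilt [-0.0007 -0.0001] Ffix [ 0.6 -0.2] 0.1 gap 0.0005
355
295 291.5 [-12.7  63.5] [-2. 66.]
301 292.5 [-12.5  75.2] [-1.8 77.5]
307 293.5 [-12.2  87. ] [-1.6 89.1]
313 294.5 [-12.   98.7] [ -1.3 100.6]
319 294.5 [-14. 110.] [ -3.3 111.7]
325 295.5 [-13.8 121.7] [ -3.1 123.2]
```

Request:
play_rows --targets '[0, 0.1, 0, 2.5, 0, 0, 0, 0, 0, 0, 1.8, 0, 0, 0, 0, 0, 0, 0.6, 0, 0, 0, 0, 0, 0, 0, 0, 0, 0, 0, 0, -0.4, 0, 0, 0, 0, 0, 0, -0.4, 0, 0, 0, 0, 0, 0, -0.4, 0, 0, 0, 0, 0, 0, -0.4, 0, 0, 0, 0, 0, 0, 0, 0, 0, 0, 0]'

```text
clock: 7.3
tool_pos: [0.6495, -0.0214, 0.0782]
eef_rot: [-0.061, 0.998, -0.0, 0.0]
ft_force: [-0.3, -0.2, -0.7]
finger_gap: 0.0001
grip_force: 0.0
```

```bash
python3 -c "
from h import *
st()"
```

```text
t 7.3 fix [-13.8 135. ] z 78.2 yaw err deg -0.06 tilt [ 0.0008 -0.0003] Ffix [-0.3 -0.2] -0.7 gap 0.0001
```

Pushing along the rail.

Request:
play_rows --targets '[0, 0.1, -0.4, 0, 0, 0, 0, 0, 0, -0.4, 0, 0, 0, 0, 0, 0, -0.4, 0, 0, 0, 0, 0, 0, -0.4, 0, 0, 0, 0, 0, 0, -0.4, 0, 0, 0, 0, 0, 0, -0.4, 0, 0, 0, 0, 0, 0, -0.4, 0, 0, 0, 0, 0, 0, -0.4, 0, 0, 0, 0, 0, 0, -0.4, 0, 0, 0, 0, 0, 0, -0.4, 0, 0, 0, 0, 0, 0, 0, 0, 0, 0, 0]'

```text
clock: 8.4
tool_pos: [0.6531, -0.0611, 0.0777]
eef_rot: [-0.061, 0.998, -0.0, 0.0]
ft_force: [-0.8, -0.8, 0.9]
finger_gap: 0.0004
grip_force: 0.0
```

```bash
python3 -c "
from h import *
st()"
```

```text
t 8.4 fix [-15.1  95.1] z 77.7 yaw err deg -0.06 tilt [ 0.0001 -0.0003] Ffix [-0.9 -0.7] 0.9 gap 0.0004
```

Request:
play_rows --targets '[0, 0, -0.25, 0, 0, 0, 0, 0, 0, -0.25, 0, 0, 0, 0, 0, 0, -0.25, 0, 0, 0, 0, 0, 0, -0.25, 0, 0, 0, 0, 0, 0, -0.1, 0, 0, 0, 0, 0, 0, -0.1, 0, 0, 0, 0, 0, 0, -0.1, 0, 0, 0, 0, 0, 0, 0, 0, 0, 0, 0]'

```text
clock: 9.2
tool_pos: [0.6545, -0.0734, 0.0777]
eef_rot: [-0.061, 0.998, -0.0, -0.0]
ft_force: [0.5, -0.3, 0.1]
finger_gap: 0.0006
grip_force: 0.0
```

```bash
python3 -c "
from h import *
st()"
```

```text
t 9.2 fix [-15.1  82.7] z 77.7 yaw err deg -0.03 tilt [-0.     -0.0001] Ffix [ 0.5 -0.4] 0.1 gap 0.0006
```

Request:
play_rows --targets '[0, 0, -0.1, 0, 0, 0, 0, 0, 0, -0.1, 0, 0, 0, 0, 0, 0, -0.1, 0, 0, 0, 0, 0, 0, 0, 0, 0, 0, 0]'

```text
clock: 9.6
tool_pos: [0.6549, -0.0765, 0.0777]
eef_rot: [-0.061, 0.998, -0.0, 0.0]
ft_force: [-0.7, -0.7, 0.3]
finger_gap: 0.0006
grip_force: 0.0
```

```bash
python3 -c "
from h import *
st()"
```

```text
t 9.6 fix [-15.1  79.7] z 77.7 yaw err deg -0.04 tilt [ 0.     -0.0001] Ffix [-0.8 -0.6] 0.3 gap 0.0006
```

```bash
cat >> h.py <<'E'
def blk(name):
    p,K,R,t=cam("side"); S=np.load("fix.npz")
    hsv=cv2.cvtColor(p,cv2.COLOR_RGB2HSV); m=cv2.inRange(hsv,(105,120,60),(125,255,255)); m[:235]=0;m[340:]=0;m[:,:258]=0;m[:,350:]=0
    ys,xs=np.nonzero(m); g=lambda u,v,z:(S["R"].T@(ray((u,v),K,R,t,z)[:2]-S["o"])*1e3).round(1)
    cols=[u for u in range(xs.min(),xs.max()+1,7)]
    print("bottom edge @.066",[g(u,ys[xs==u].max()+.5,.066) for u in cols])
    q=cv2.boxPoints(cv2.minAreaRect(np.c_[xs,ys].astype(np.float32))); print(len(xs),"x",xs.min(),xs.max())
    lo=ys>np.median(ys)
    for u in(xs[lo].min()-.5,xs[lo].max()+.5): print("end col",u,g(u,np.median(ys[lo]),.066))
    save(name,cv2.resize(p[225:335,238:358],(0,0),fx=5,fy=5,interpolation=cv2.INTER_CUBIC))
E
python3 -c "
from h import *
blk('s3.png')"
```

```text
bottom edge @.066 [array([-6.7,  0.9]), array([-2.3, 15.6]), array([-2.4, 29.2]), array([-2.5, 42.7]), array([-2.6, 56.2])]
317 x 262 295
end col 262.5 [-1.2  3.2]
end col 295.5 [-12.3  64.9]
```

View pics/s3.png

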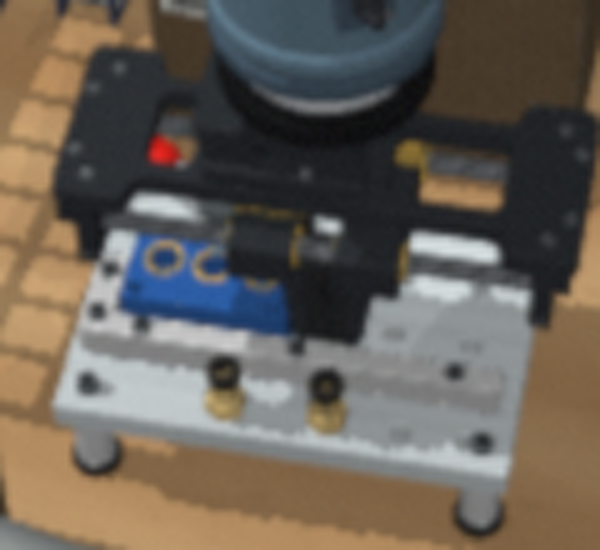

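The side view shows the block along the rail with its end just short of the end stop, at about (125,290). I'll keep nudging until it touches.

Request:
play_rows --targets '[0, 0, -0.1, 0, 0, 0, 0, 0, 0, -0.1, 0, 0, 0, 0, 0, 0, 0, 0, 0, 0, 0]'

```text
clock: 9.95
tool_pos: [0.6552, -0.0784, 0.0778]
eef_rot: [-0.061, 0.998, -0.0, 0.0]
ft_force: [0.2, 0.6, -0.0]
finger_gap: 0.0005
grip_force: 0.1
```

```bash
python3 -c "
from h import *
st()"
```

```text
t 9.95 fix [-15.1  77.7] z 77.8 yaw err deg -0.03 tilt [ 0.0001 -0.0001] Ffix [0.2 0.6] -0.0 gap 0.0005
```

Request:
play_rows --targets '[0, 0, -0.1, 0, 0, 0, 0, 0, 0, -0.1, 0, 0, 0, 0, 0, 0, 0, 0, 0, 0, 0]'

```text
clock: 10.25
tool_pos: [0.6553, -0.0791, 0.0777]
eef_rot: [-0.061, 0.998, 0.001, -0.0]
ft_force: [-0.2, 5.4, 1.8]
finger_gap: 0.0008
grip_force: 2.7
```

```bash
python3 -c "
from h import *
st()"
```

```text
t 10.25 fix [-15.1  77. ] z 77.7 yaw err deg -0.02 tilt [-0.0005  0.0018] Ffix [0.4 5.4] 1.8 gap 0.0008
```

Request:
play_rows --targets '[0, 0, -0.05, 0, 0, 0, 0, 0, 0, 0, 0, 0, 0, 0, 0, 0, 1.0, 0, 0, 0, 0, 0, 0, 0, -2.5, 0, 0, 0, 0, 0, 0, -2.5, 0, 0, 0, 0, 2.2, 0, 0, 0, 0, 0, 0, 2.1, -0.45, 0, 0, 0, 0, 0, 0, 0, 0, 0, 0, 0, 0, 0, 0, 2.5, 0, 0, 0, 0, 0, 0, 2.5, 0, 0, 0, 0, 0, 0, 0, 0, 0, 0, 0, 0, 0, 0, 0, 0, 0]'

```text
clock: 11.45
tool_pos: [0.6124, -0.0803, 0.0776]
eef_rot: [-0.061, 0.998, 0.0, -0.0]
ft_force: [-1.0, -0.1, 0.8]
finger_gap: 0.0005
grip_force: 0.0
```

```bash
python3 -c "
from h import *
st()"
```

```text
t 11.45 fix [-57.8  81. ] z 77.6 yaw err deg -0.02 tilt [-0.0008  0.0002] Ffix [-1.  0.] 0.8 gap 0.0005
```

Request:
play_rows --targets '[0, 0, -0.5, 0, 0, 0, 0, 0, 0, -0.5, 0, 0, 0, 0, 0, -0.5, 0, 0, 0, 0, 0, 0, -0.4, 0, 0, 0, 0, 0, 0, -0.3, 0, 0, 0, 0, 0, 0, -0.1, 0, 0, 0, 0, 0, 0, -0.1, 0, 0, 0, 0, 0, 0, -0.1, 0, 0, 0, 0, 0, 0, 0, 0, 0, 0, 0, 0]'

```text
clock: 12.35
tool_pos: [0.6282, -0.0885, 0.0776]
eef_rot: [-0.061, 0.998, 0.0, -0.0]
ft_force: [-0.1, -0.3, -0.8]
finger_gap: 0.0004
grip_force: 0.0
```

```bash
python3 -c "
from h import *
st()"
```

```text
t 12.35 fix [-43.1  71. ] z 77.6 yaw err deg -0.02 tilt [-0.0003  0.0001] Ffix [-0.1 -0.3] -0.8 gap 0.0004
```

Request:
play_rows --targets '[0, -0.1, 0, 0, 0, 0, 0, 0, -0.1, 0, 0, 0, 0, 0, 0, 0, 0, 0, 0, 0, 0]'

```text
clock: 12.65
tool_pos: [0.6286, -0.0884, 0.0774]
eef_rot: [-0.061, 0.998, 0.0, -0.002]
ft_force: [-7.7, -0.4, 4.2]
finger_gap: 0.0005
grip_force: 3.7
```

```bash
python3 -c "
from h import *
st()"
```

```text
t 12.65 fix [-42.7  71. ] z 77.4 yaw err deg -0.03 tilt [-0.0041  0.0003] Ffix [-7.7  0.5] 4.2 gap 0.0005
```

Block home: 5.4 N against the stop and 7.7 N against the rail. Next the lever: I'll rise and go over to its +x side.

Request:
play_rows --targets '[0, 0.8, 0, 0, 0, 0, 0, 0, 0, 0, -3, 0, 0, 0, 0, 0, 0, -4, 0, 0, 0, 0, 0, -3.5, 0, 0, 0, 0, 0, 0, -3.5, 0, 0, 0, 0, 0, 0.1, -3.4, 0, 0, 0, 0, 0, 0, 0, 0, 0, 0, 0, 0, 0, 0, 0, 0, 0, 0]'

```text
clock: 13.45
tool_pos: [0.6336, -0.1933, 0.1475]
eef_rot: [-0.06, 0.998, 0.0, 0.0]
ft_force: [-0.3, -0.1, -0.6]
finger_gap: 0.0008
grip_force: 0.0
```

```bash
python3 - <<'E'
from h import *
st()
blk('s4.png')
S=np.load("fix.npz")
def red(n):
    p,K,R,t=cam(n); h=cv2.cvtColor(p,cv2.COLOR_RGB2HSV); m=cv2.inRange(h,(0,150,120),(8,255,255))|cv2.inRange(h,(172,150,120),(180,255,255))
    n_,l,s,c=cv2.connectedComponentsWithStats(m); 
    for i in range(1,n_):
        if s[i,4]>12:
            g=(S["R"].T@(ray(c[i],K,R,t,.077)[:2]-S["o"])*1e3).round(1); print(n,s[i,4],c[i].round(1),g)
red("side");red("top")
E
```

```text
t 13.45 fix [-50.5 -33.7] z 147.5 yaw err deg -0.13 tilt [0.0002 0.0004] Ffix [-0.3 -0.1] -0.6 gap 0.0008
bottom edge @.066 [array([-2.2,  2. ]), array([-2.3, 15.6]), array([-2.4, 29.2]), array([-2.5, 42.7]), array([-2.6, 56.2])]
364 x 262 296
end col 261.5 [-3.1  0.8]
end col 295.5 [-14.6  64.4]
side 186 [492.2 166.2] [-405.3  437. ]
side 50 [166.  184.1] [-222.5 -265.2]
side 153 [263.6 252.4] [-74.8 -11.3]
side 212 [366.6 388.2] [173.  221.4]
top 110 [220.1  93.5] [227.8 229.3]
top 224 [ 90.7 153.6] [122.7 504.6]
top 66 [483.3 282.7] [-239.1 -266.8]
```

View pics/s4.png

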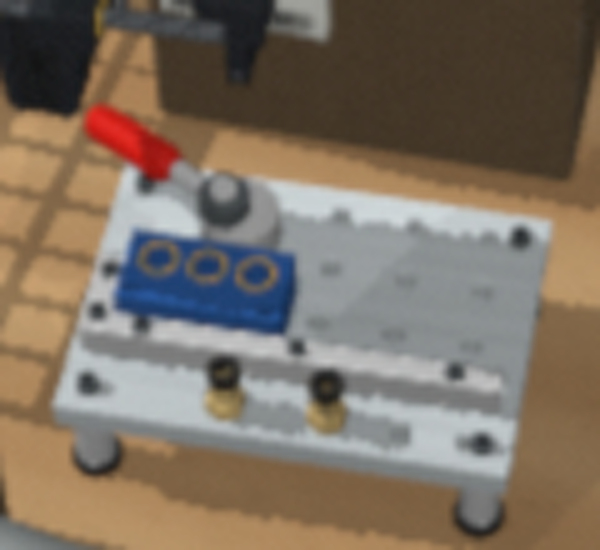

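The picture shows the block home in the corner (205,280), the lever still open (130,140) and the fittings untouched. I lower the closed fingers on the lever's +x side.

Request:
play_rows --targets '[0, 0, 0, 3, 0, 0, 0, 0, 0, 0, 2.9, 0, 0, 0, 0, 0, 0, 0, 0, 0, 0, 0, 0, 0, 0, 0, 0, 0, 0, 0.35, 0.27, 0, 0, 0, 0, 0, 0.36, 0.27, 0, 0, 0, 0, 0, 0.44, 0.22, 0, 0, 0, 0, 0, 0.44, 0.22, 0, 0, 0, 0, 0, 0.43, 0.23, 0, 0, 0, 0, 0, 0, 0, 0, 0, 0, 0]'

```text
clock: 14.6
tool_pos: [0.6121, -0.1832, 0.0893]
eef_rot: [-0.061, 0.998, -0.0, 0.0]
ft_force: [0.8, -1.5, 2.5]
finger_gap: 0.0004
grip_force: 1.2
```

```bash
cat >> h.py <<'E'
def lev():
    p,K,R,t=cam("side"); S=np.load("fix.npz"); h=cv2.cvtColor(p,cv2.COLOR_RGB2HSV); m=cv2.inRange(h,(0,150,120),(8,255,255))|cv2.inRange(h,(172,150,120),(180,255,255))
    m[:215]=0;m[300:]=0;m[:,:230]=0;m[:,330:]=0
    ys,xs=np.nonzero(m); g=S["R"].T@(ray((xs.mean(),ys.mean()),K,R,t,.077)[:2]-S["o"])*1e3
    print("lever",len(xs),g.round(1),"phi",np.degrees(np.arctan2(-(g[0]+51.),32-g[1])).round(1))
E
python3 -c "
from h import *
st();lev()"
```

```text
t 14.6 fix [-70.6 -21. ] z 89.3 yaw err deg -0.03 tilt [ 0.0006 -0.0004] Ffix [ 0.6 -1.6] 2.5 gap 0.0004
lever 73 [-79.7   4.4] phi 46.2
```

Request:
play_rows --targets '[0, 0.31, 0.29, 0, 0, 0, 0, 0, 0.31, 0.29, 0, 0, 0, 0, 0, 0.32, 0.29, 0, 0, 0, 0, 0, 0.25, 0.34, 0, 0, 0, 0, 0, 0.22, 0.36, 0, 0, 0, 0, 0, 0.2, 0.38, 0, 0, 0, 0, 0, 0, 0, 0, 0, 0, 0]'

```text
clock: 15.35
tool_pos: [0.5933, -0.1649, 0.0884]
eef_rot: [-0.061, 0.998, 0.0, -0.001]
ft_force: [-0.3, -0.9, 0.9]
finger_gap: 0.0005
grip_force: 0.6
```

```bash
python3 -c "
from h import *
st();lev()"
```

```text
t 15.35 fix [-87.1  -0.7] z 88.4 yaw err deg -0.0 tilt [-0.0013  0.0007] Ffix [-0.4 -0.9] 0.9 gap 0.0005
lever 85 [-93.8  23. ] phi 78.2
```

Request:
play_rows --targets '[0, 0.06, 0.15, 0, 0, 0, 0, 0, 0.06, 0.15, 0, 0, 0, 0, 0, 0.05, 0.15, 0, 0, 0, 0, 0, 0, 0, 0, 0, 0, 0]'

```text
clock: 15.8
tool_pos: [0.5917, -0.1617, 0.0885]
eef_rot: [-0.061, 0.998, -0.0, -0.0]
ft_force: [1.5, -3.5, -2.2]
finger_gap: 0.0002
grip_force: 2.1
```

```bash
python3 -c "
from h import *
st();lev()"
```

```text
t 15.8 fix [-88.3   2.7] z 88.5 yaw err deg -0.03 tilt [-0.0001 -0.0005] Ffix [ 1.1 -3.7] -2.2 gap 0.0002
lever 88 [-94.7  26.4] phi 82.7
```

Request:
play_rows --targets '[0, 0.03, 0.12, 0, 0, 0, 0, 0, 0.02, 0.12, 0, 0, 0, 0, 0, 0, 0, 0, 0, 0, 0]'

```text
clock: 16.15
tool_pos: [0.591, -0.1601, 0.0886]
eef_rot: [-0.061, 0.998, -0.001, 0.0]
ft_force: [1.4, -7.1, -3.3]
finger_gap: 0.0002
grip_force: 3.5
```

```bash
python3 -c "
from h import *
st();lev()"
```

```text
t 16.15 fix [-88.8   4.4] z 88.6 yaw err deg -0.03 tilt [ 0.0002 -0.0015] Ffix [ 0.5 -7.2] -3.3 gap 0.0002
lever 90 [-95.5  27.9] phi 84.8
```

Request:
play_rows --targets '[0, 0.02, 0.12, 0, 0, 0, 0, 0, 0.01, 0.12, 0, 0, 0, 0, 0, 0, 0, 0, 0, 0, 0]'

```text
clock: 16.5
tool_pos: [0.5904, -0.1585, 0.0887]
eef_rot: [-0.061, 0.998, -0.001, 0.0]
ft_force: [0.9, -10.6, -3.0]
finger_gap: 0.0004
grip_force: 4.7
```

```bash
python3 -c "
from h import *
st();lev()"
```

```text
t 16.5 fix [-89.1   6.1] z 88.7 yaw err deg -0.04 tilt [ 0.0003 -0.0027] Ffix [ -0.4 -10.6] -3.0 gap 0.0004
lever 90 [-96.   29.2] phi 86.4
```

Request:
play_rows --targets '[0, 0, 0.12, 0, 0, 0, 0, 0, 0, 0.12, 0, 0, 0, 0, 0, 0, 0, 0, 0, 0, 0]'

```text
clock: 16.85
tool_pos: [0.59, -0.157, 0.0887]
eef_rot: [-0.061, 0.998, -0.002, -0.0]
ft_force: [0.9, -11.7, -4.3]
finger_gap: 0.0005
grip_force: 6.1
```

```bash
python3 -c "
from h import *
st();lev()"
```

```text
t 16.85 fix [-89.4   7.6] z 88.7 yaw err deg -0.04 tilt [-0.    -0.004] Ffix [ -0.5 -11.7] -4.3 gap 0.0005
lever 92 [-96.3  31. ] phi 88.8
```

Request:
play_rows --targets '[0, 0, 0.12, 0, 0, 0, 0, 0, 0, 0.12, 0, 0, 0, 0, 0, 0, 0, 0, 0, 0, 0]'

```text
clock: 17.2
tool_pos: [0.5896, -0.156, 0.0887]
eef_rot: [-0.061, 0.998, -0.003, -0.0]
ft_force: [0.5, -18.8, -5.2]
finger_gap: 0.0004
grip_force: 8.6
```

```bash
python3 -c "
from h import *
st();lev()"
```

```text
t 17.2 fix [-89.6   8.7] z 88.7 yaw err deg -0.04 tilt [ 0.0001 -0.0061] Ffix [ -1.8 -18.7] -5.2 gap 0.0004
lever 92 [-96.   31.8] phi 89.7
```

Tight: 18.7 N with the lever nearly stationary. I back off, rise and check.

Request:
play_rows --targets '[0, 0, -0.8, 0, 0, 0, 0, 0, 0, -0.8, 0, 0, 0, 0, 0, 0, 0, -2, 0, 0, 0, 0, 0, 0, -4, 0, 0, 0, 0, 0, 0, -4, 0, 0, 0, 0, 0, -2, -4, 0, 0, 0, 0, 0, -2, -3, 0, 0, 0, 0, 0, 0, 0, 0, 0, 0, 0, 0, 0, 0, 0, 0, 0]'

```text
clock: 18.15
tool_pos: [0.5966, -0.2075, 0.2589]
eef_rot: [-0.061, 0.998, 0.0, 0.0]
ft_force: [-1.0, 0.7, -1.1]
finger_gap: 0.0004
grip_force: 0.0
```

```bash
python3 -c "
from h import *
st();lev();blk('s5.png')"
```

```text
t 18.15 fix [-89.  -43.3] z 258.9 yaw err deg -0.05 tilt [0.0004 0.0007] Ffix [-0.9  0.9] -1.1 gap 0.0004
lever 131 [-100.3   30. ] phi 87.7
bottom edge @.066 [array([-4.1, -0.4]), array([-1.9, 13.7]), array([-2. , 27.3]), array([-2.1, 40.8]), array([-2.2, 54.4]), array([-22.7,  63.8])]
366 x 261 296
end col 260.5 [-2.8 -1.1]
end col 295.5 [-14.6  64.4]
```

View pics/s5.png

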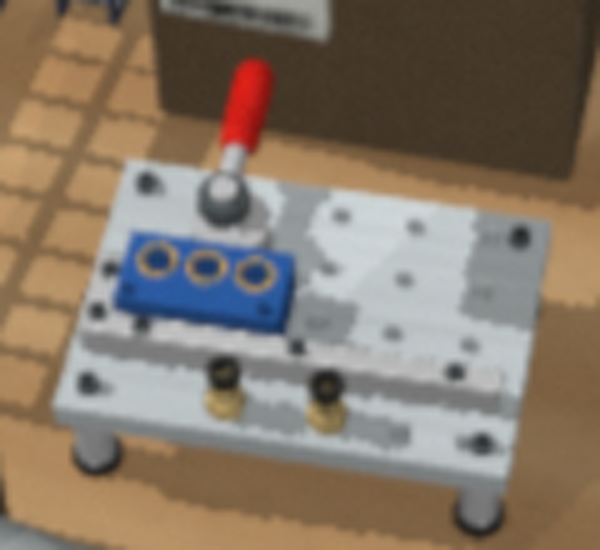

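The picture shows the lever pointing along -x (250,105), the cam against the block front (235,235), and the block flat on the rail and stop (205,285). The fittings are in place.

```bash
python3 -c "
from workcell import *
print(hand_in())"
```

```text
the job is handed in; nothing more can be done
None
```

The manifold is home against the rail and end stop and clamped by the cam, the fittings on the plate are undisturbed, and the job is handed in at about 18 s of the 69 s allowed; the verdict was not shown.

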